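# Seat a splined arbor in a weld positioner and hold it down

## Robot

A 6-joint arm with a two-finger parallel gripper is mounted at the origin on the work surface. World frame = base frame: x ahead of the robot, y to its left, z up, the work surface at z = 0. Lengths are in mm, angles in rad, forces in N, time in s.
With the tool pointing down it reaches from about 300 to 750 mm from the base axis. Payload 8.5 kg.
Tool frame: the origin (TCP) lies at the very end of the fingers, on their centre line; the grasp point (between the pads) lies 19 mm behind it (r.hold_point_z is the distance from the TCP to the grasp point, in mm); x points along the fingers, y is the direction in which the jaws open and shut, and the axes are right-handed (so a half turn about x gives the same grasp; the last joint's range is limited). The gripper opens to 88 mm and grips with 3 to 60 N. Pads are 18 mm wide; open, the fingers measure 123 mm over their backs; the gripper's body (75 mm by 187 mm) begins 45 mm behind the grasp point.
Start: joints at [-1.468, 0.381, 1.297, -0, 1.464, -0.215], TCP at [171.857, -522.442, 238.748] pointing down, gripper open.
Joint ranges: [-3.11, 3.11], [-0.89, 2.33], [0.22, 2.48], [-1.42, 4.56], [0.17, 2.85], [-2.88, 2.88]. Speed limits (rad/s): [2.39, 2.39, 3.14, 3.14, 3.14, 3.14].

## Interface

Orientations are given as a unit quaternion [x, y, z, w].
In Python, from rig import r gives the robot as it stands. The module is installed in compiled form; this text tells all that it offers.
- The arm moves only by the shell command python3 -m creep 'ROWS' [FORCE]. ROWS is JSON, a list of rows, each a list of 5 numbers: the opening, from -1 (shut) to 1 (fully open), then the shift along the tool's x, y, z in m, then the turn about the tool's x in degrees. In form: [[fingers, dx, dy, dz, twist], ...]. A call has 1 to 5 rows; each row is the pose to reach, as a shift and turn from the pose commanded when the call began, along the tool's axes at that moment; what a row does not reach only later rows make up. A row lasts 1/8 s, in which the tool goes at most 62.5 mm and 10.7 degrees, less where a joint would pass 70% of its speed; a pose out of reach is approached as far as the arm can. A call with a gripper value outside its range is refused whole. The fingers move at their own pace and stop on an object; FORCE is the grip in N (left out, the last holds). Time passes only in rows, so rows that repeat a pose let the fingers close. It gives the time, the measured TCP pose, the force and the opening at its end, in the units of the state.
- r.observe(): the state, without advancing time (a new reading comes with each control period).
- r.read_camera(name): name is "scene" or "top" or "wrist"; returns a dict with "image" (400x640x3 uint8, red, green, blue), "fx", "fy", "cx", "cy" (pixels), "view" (4x4, takes a point from world to camera coordinates). Camera axes: x right, y down, z forward; pixel columns grow to the right and rows downward; lengths in mm; the calibration is good to about 2 mm. A picture is of the moment at which its call begins. There is no depth.
- r.sign_off(): hands the job in, once; it reports no verdict.
The state is a dict: "clock": time; "joint_positions": joint angles; "qvel": joint speeds; "joint_efforts": joint torques, N m; "tool_pos": TCP position; "eef_rot": TCP orientation; "contact_force": force on the tool from outside, world axes, zero at the start; "wrist_torque": the same for the moment, N m; "finger_gap": opening from 0.0 (shut) to 1.0 (fully open).
Only numpy, scipy, OpenCV 4.12 (cv2) and the standard library are available. Lean on these libraries where they do the work, as an engineer would, in place of code of your own. Each camera call takes 0.05 s, during which the arm holds its last target. There are 200 camera calls.

## Task

Unlock the bench weld positioner by turning its yellow hex lock ring counter-clockwise (seen from above) to its stop. Then take the arbor with the brass cone out of the rack, turn it until its four splines mesh with the grooves in the positioner's socket, and slide it fully home against the ejector spring, until its shoulder sits flat on the ring. Finish while still holding it pressed down there, and leave the red-topped spare, the can, the hammer and the magnet where they are.

Things in the scene. Friction and masses are not known exactly. Their poses are not given: they have to be found in the camera images.
- positioner: Bench weld positioner, fixed: dark base plate 150x150x12, blue drum 112 diameter, its top 70 above the table; grey motor box 60x80 on its +x side, 53 to 113 from the axis, top 58 above the table. Origin on the table on the spindle axis, z up. The drum's top has a cross-shaped socket (see socket).
- socket (a point): On the spindle axis at the lock ring's top face, 94 above the table. Axes parallel to positioner; does not turn with the ring. The socket has four grooves along +x, -x, +y, -y of this frame, each 9 wide, reaching past 20 from the axis, from 24 to 52 below this point.
- lock_ring (a joint): Yellow hex lock ring on the drum, round the socket: 62 across flats, 24 tall (70 to 94 above the table), hole 48 wide. Hinge about the spindle axis, counter-clockwise from above positive, 0 to 0.785 (hard stop), starts at 0 to 0.12, stays where left (friction 0.12 N m). At 0 two of its flats face the positioner's +x and -x, the others every 60 degrees; they turn with it.
- ring_tabs (a point): On the spindle axis at the ring's underside, 70 above the table; turns with the ring. Four red tabs in the ring, 8 wide, 6 thick, along x and y of this frame, reach in to 12 from the axis. Ring joint near 0: they cover the grooves and block the splines; at 0.785 they lie midway between the grooves and the splines pass.
- ejector (a joint): Copper spring pin, 11 diameter, in the middle of the socket; value = how far it is pushed down (m), 0 to 0.016. Free top 54 above the table (40 below the ring's top). It pushes up with 7.6 N at 0 and 12.6 N at 0.012, its value when the arbor is home. It lifts the arbor's shoulder 12 off the ring unless somebody presses.
- arbor: Pipe-centring arbor, steel, 0.4 to 0.6 kg. Origin on its axis at the underside of the round shoulder (dark disc 56 diameter, z 0 to 8), z up. Above it a square neck, a brass cone on top to z 66. It stands in one of the rack's two holes, at any yaw, shoulder on the rack's top. Fully home, its origin coincides with socket, in any of four quarter turns.
- arbor_neck (a point): Centre of the arbor's square neck, 28 above its origin: 26x26, z 8 to 48 above the origin, flats facing the arbor's x and y. Grip it there.
- arbor_tip (a point): Bottom end of the arbor's stem, 52 below its origin. The stem has four splines along +x, -x, +y, -y of the arbor, 36 tip to tip, each 6 thick, 52 long, lower edges rounded.
- rack: Fixed black block 90x210x60 tall, origin under its centre. Two round holes 41 diameter, 56 deep, at y = -55 and +55 of the rack; one holds the arbor, the other the spare.
- spare: Spare arbor, leave alone: same shoulder and a plain round stem, round red knob 28 diameter, its top 38 above the shoulder's underside. Origin as the arbor's.
- spray: Closed can with a yellow label, 52 diameter, 105 tall, leave alone. Origin under its centre.
- hammer: Hammer lying on the table, leave alone. Origin under its middle, handle to its -x.
- magnet: Red L-shaped welding magnet, 90x80x22, leave alone. Origin under the long leg's centre.

How it is judged (in metres and radians):
On the way, in this order (a step that is already met when the one before it is completed fails the run):
1. the lock ring is turned to its stop (within 0.12 rad), the arbor not yet lifted out of the rack (value of joint lock_ring above 0.665 rad and distance of arbor from where it was at the start of the episode below 0.02 m), for 0.1 s.
2. the arbor is held by the fingers, lifted clear of the rack (contact force between the fingers and arbor above 1 N and height (world z) of arbor above 0.115 m and contact force between arbor and rack below 0.01 N), for 0.2 s.
3. the splines are meshed: the arbor upright in the socket, turned to the grooves, stem at least 6 mm into them (horizontal distance between arbor and socket below 0.005 m and (angle between the x axis of arbor and the x axis of socket, either way round below 0.16 rad or angle between the x axis of arbor and the y axis of socket, either way round below 0.16 rad) and angle between the z axis of arbor and the z axis of socket, either way round below 0.1 rad and z of arbor in the frame of socket below 0.022 m), for 0.05 s.
At the end, for the whole second after the job is handed in: Arbor meshed (within 5 mm of the axis, 0.1 rad of upright, 0.16 rad of the grooves), shoulder within 2.5 mm of the ring top, ejector down over 9 mm, fingers still on it (over 1 N), arbor still (under 10 mm/s), ring unlocked (over 0.4 rad), through the last second (horizontal distance between arbor and socket below 0.005 m and (angle between the x axis of arbor and the x axis of socket, either way round below 0.16 rad or angle between the x axis of arbor and the y axis of socket, either way round below 0.16 rad) and angle between the z axis of arbor and the z axis of socket, either way round below 0.1 rad and z of arbor in the frame of socket below 0.0025 m and value of joint ejector above 0.009 m and contact force between the fingers and arbor above 1 N and value of joint lock_ring above 0.4 rad and linear speed of arbor below 0.01 m/s); the arm keeps its last pose, push and grip.
It fails at once if the red-topped spare is moved more than 25 mm (distance of spare from where it was at the start of the episode above 0.025 m).
It fails at once if the can is moved more than 25 mm (distance of spray from where it was at the start of the episode above 0.025 m).
It fails at once if the hammer is moved more than 25 mm (distance of hammer from where it was at the start of the episode above 0.025 m).
It fails at once if the magnet is moved more than 25 mm (distance of magnet from where it was at the start of the episode above 0.025 m).
It also fails if it takes over 56 s, if anything falls off the work surface, if the arm or the gripper's body presses on something with over 40 N, if the wrist force passes 120 N, or if a joint passes its speed limit or range.

## Working session

There is one attempt and no reset: what is moved stays moved. The work goes in short steps, Python scripts to look and compute and a shell command to move; the robot and the scene stay as the last step left them, time stands still between calls to the robot, and variables do not carry over. Pictures are saved under pics/ and viewed, about 8 in all and at most 12, crops included, and the job is handed in when it is done.

```bash
mkdir -p pics; python3 - <<'E'
from rig import r
import cv2,json
o=r.observe();print({k:o[k] for k in o})
print(r.hold_point_z)
for n in("scene","top"):
    c=r.read_camera(n);cv2.imwrite(f"pics/{n}0.png",c["image"][:,:,::-1]);print(n,c["fx"],c["fy"],c["cx"],c["cy"]);print(c["view"])
E
```

```text
{'clock': 0.0, 'joint_positions': array([-1.46830023e+00,  3.81190528e-01,  1.29826117e+00, -2.57891269e-05,
        1.46359002e+00, -2.15330777e-01]), 'qvel': array([ 0.00052338,  0.00056025,  0.00051901, -0.00058444, -0.00133666,
        0.00028606]), 'joint_efforts': array([ 2.07101657e-04, -4.37923479e+01, -2.24554628e+01,  7.12920050e-02,
        3.52676748e-02, -9.54937036e-05]), 'tool_pos': array([ 171.82252977, -522.17457876,  238.14056813]), 'eef_rot': array([ 0.6982166 ,  0.11240937, -0.69817692,  0.11138534]), 'contact_force': array([ 0.23089065,  0.50503743, -0.24549263]), 'wrist_torque': array([-0.04883055,  0.0481575 , -0.03293595]), 'finger_gap': 0.9976937810588047}
18.700000000000003
scene 435.3411489015435 435.3411489015435 314.8945909823691 203.29972362241827
[[ 4.62822603e-01  8.86188987e-01 -2.15480085e-02 -3.56669903e+02]
 [ 5.72411658e-01 -3.17332874e-01 -7.56071915e-01 -2.41250717e+02]
 [-6.76860496e-01  3.37592841e-01 -6.54133734e-01  1.39611731e+03]
 [ 0.00000000e+00  0.00000000e+00  0.00000000e+00  1.00000000e+00]]
top 425.13754337701636 425.13754337701636 327.07833857872873 195.139420200156
[[ 1.79303479e-02 -9.99816094e-01  6.80298371e-03  7.33622870e+01]
 [-9.97405513e-01 -1.83607394e-02 -6.96069449e-02  6.35837900e+02]
 [ 6.97190516e-02 -5.53725672e-03 -9.97551298e-01  1.16522971e+03]
 [ 0.00000000e+00  0.00000000e+00  0.00000000e+00  1.00000000e+00]]
```

View pics/top0.png

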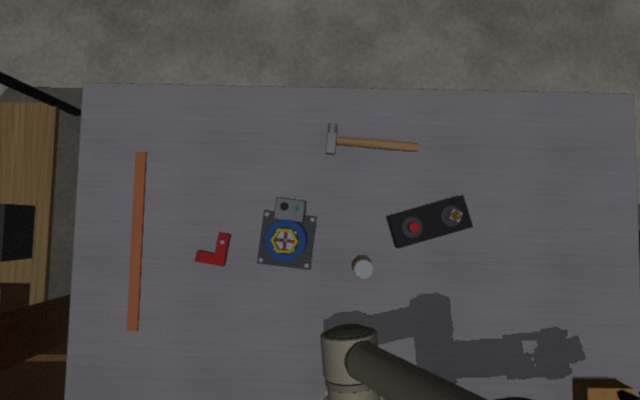

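View pics/scene0.png

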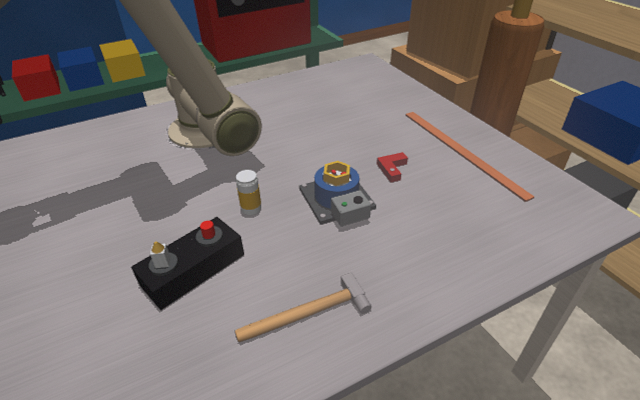

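The top view shows the positioner at about (286,241), the arbor with its brass cone at (456,215), the spare at (414,228) and the can at (363,267). The scene view agrees with this. Next I'll take an enlarged crop and rough positions.

```bash
cat > h.py <<'E'
import numpy as np,cv2
from rig import r
def cam(n):
    c=r.read_camera(n);return c
def back(c,uv,z):
    V=np.array(c["view"]);R=V[:3,:3];C=-R.T@V[:3,3]
    d=R.T@np.array([(uv[0]-c["cx"])/c["fx"],(uv[1]-c["cy"])/c["fy"],1]);return C+d*(z-C[2])/d[2]
def proj(c,p):
    V=np.array(c["view"]);q=V[:3,:3]@np.array(p)+V[:3,3];return q[0]/q[2]*c["fx"]+c["cx"],q[1]/q[2]*c["fy"]+c["cy"]
E
python3 - <<'E'
from h import *
c=cam("top");im=c["image"];b=im[:,:,::-1]
A=cv2.resize(b[190:275,250:325],None,fx=5,fy=5,interpolation=cv2.INTER_CUBIC);B=cv2.resize(b[190:275,382:482],None,fx=4,fy=5,interpolation=cv2.INTER_CUBIC)
cv2.imwrite("pics/crop.png",np.hstack([A,B]))
h=cv2.cvtColor(im,cv2.COLOR_RGB2HSV)
def blob(lo,hi,x0,x1,y0,y1):
    m=cv2.inRange(h,lo,hi)[y0:y1,x0:x1];ys,xs=np.nonzero(m);return len(xs),(xs.min()+xs.max())/2+x0,(ys.min()+ys.max())/2+y0,xs.mean()+x0,ys.mean()+y0
bl=blob((100,150,40),(125,255,255),250,325,190,275);print(bl,back(c,bl[1:3],70),back(c,bl[3:5],70))
ye=blob((20,120,100),(35,255,255),250,325,190,275);print(ye,back(c,ye[1:3],94))
br=blob((12,90,60),(35,255,255),435,475,195,235);print(br,back(c,br[3:5],120))
# base rect & rack: min area rect from dark mask
for nm,(x0,x1,y0,y1),z in(("rack",(382,482,185,260),60),):
    g=cv2.cvtColor(im,cv2.COLOR_RGB2GRAY)[y0:y1,x0:x1];m=(g<60).astype(np.uint8)
    cn=max(cv2.findContours(m,0,1)[0],key=cv2.contourArea);rc=cv2.minAreaRect(cn);bx=cv2.boxPoints(rc)+[x0,y0];print(nm,rc);print(np.array([back(c,p,z) for p in bx]))
E
```

```text
(711, np.float64(285.0), np.float64(240.0), np.float64(285.4528832630098), np.float64(240.0210970464135)) [509.48868448 194.83681067  70.        ] [509.45418406 193.63280769  70.        ]
(120, np.float64(283.5), np.float64(240.5), np.float64(284.4916666666667), np.float64(239.99166666666667)) [509.01614055 196.51990459  94.        ]
(51, np.float64(455.5), np.float64(215.0), np.float64(455.62745098039215), np.float64(215.1764705882353)) [ 582.22697543 -244.24523439  120.        ]
rack ((46.86102294921875, 36.022247314453125), (34.636863708496094, 80.62149047851562), 73.7798080444336)
[[ 579.1975714   -72.86860847   60.        ]
 [ 643.95020073 -282.25853487   60.        ]
 [ 554.53149526 -307.99720086   60.        ]
 [ 490.55780074  -99.58311402   60.        ]]
```

View pics/crop.png

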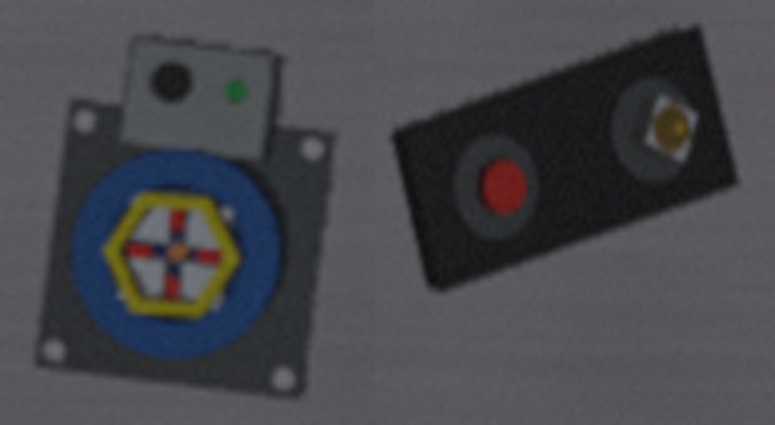

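```bash
cat >> h.py <<'E'
from scipy.spatial.transform import Rotation as Ro
import math
def st():
    o=r.observe();R=Ro.from_quat(o["eef_rot"]).as_matrix();return o,R
def delta(target,yaw=None):
    """target world mm; yaw = wanted tool-y yaw deg (mod 180). prints shift in tool axes (m), twist deg"""
    o,R=st();d=R.T@(np.array(target)-o["tool_pos"])/1000
    y=math.degrees(math.atan2(R[1,1],R[0,1]))
    print("t",o["clock"],"tcp",o["tool_pos"].round(1),"ax",R[:,0].round(3),"yaw_y",round(y,2),"q1,q6",o["joint_positions"][[0,5]].round(3),"F",o["contact_force"].round(1),"gap",round(o["finger_gap"]*88,1))
    print("shift",d.round(4), "" if yaw is None else ("twist",[round(-(yaw+k-y),1) for k in(-180,0,180)]))
E
python3 -c "
from h import *
delta([509,195,260],0)"
```

```text
t 0.15 tcp [ 171.9 -522.2  238.3] ax [-0.     0.001 -1.   ] yaw_y -71.79 q1,q6 [-1.468 -0.215] F [-0.2 -0.1  0.9] gap 88.3
shift [-0.0209 -0.576  -0.5444] ('twist', [108.2, -71.8, -251.8])
```

```bash
python3 -m creep '[[1,-0.02,-0.04,-0.038,0],[1,-0.02,-0.085,-0.08,0],[1,-0.02,-0.13,-0.123,0],[1,-0.02,-0.175,-0.165,0],[1,-0.02,-0.22,-0.208,0]]'; python3 -m creep '[[1,0,-0.045,-0.0425,0],[1,0,-0.09,-0.085,0],[1,0,-0.135,-0.1275,0],[1,0,-0.18,-0.17,0],[1,0,-0.22,-0.208,0]]'; python3 -m creep '[[1,0,-0.045,-0.0425,0],[1,0,-0.09,-0.085,0],[1,0,-0.13,-0.123,0],[1,0,-0.136,-0.128,0],[1,0,-0.136,-0.128,0]]'
python3 - <<'E'
from h import *
delta([509,195,260],-66)
c=cam("wrist");print(c["fx"],c["cx"],c["cy"]);print(np.round(c["view"],3));cv2.imwrite("pics/w1.png",c["image"][:,:,::-1])
E
```

```text
clock: 0.78
tool_pos: [301.1, -246.6, 258.7]
eef_rot: [0.698, 0.112, -0.698, 0.112]
contact_force: [0.9, -0.4, -0.0]
finger_gap: 0.995
clock: 1.4
tool_pos: [430.0, 27.8, 258.8]
eef_rot: [0.698, 0.112, -0.698, 0.112]
contact_force: [1.0, -0.7, 0.1]
finger_gap: 0.997
clock: 2.02
tool_pos: [508.4, 194.5, 258.4]
eef_rot: [-0.698, -0.112, 0.699, -0.112]
contact_force: [-0.2, 0.2, 0.4]
finger_gap: 1.001
t 2.025 tcp [508.4 194.5 258.4] ax [-0.001 -0.    -1.   ] yaw_y -71.76 q1,q6 [0.148 1.4  ] F [-0.2  0.2  0.4] gap 88.1
shift [-0.0016 -0.0002 -0.0008] ('twist', [174.2, -5.8, -185.8])
312.05039154843826 318.7855434836466 201.11224758763208
[[ 3.13000e-01 -9.50000e-01 -0.00000e+00  2.40350e+01]
 [-9.08000e-01 -3.00000e-01  2.94000e-01  4.72677e+02]
 [-2.79000e-01 -9.20000e-02 -9.56000e-01  5.68199e+02]
 [ 0.00000e+00  0.00000e+00  0.00000e+00  1.00000e+00]]
```

View pics/w1.png

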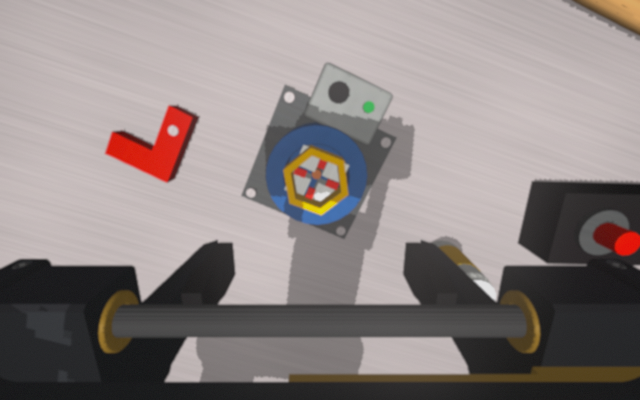

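The wrist view shows the ring at about (317,180), base screws at (289,97), (386,142), (250,193) and (341,231), and the motor box above the ring. Next I'll measure the screws and zoom in on the ring.

```bash
python3 - <<'E'
from h import *
c=cam("wrist");im=c["image"];g=cv2.cvtColor(im,cv2.COLOR_RGB2GRAY).astype(float);P=[]
for u,v in((289,97),(386,142),(250,193),(341,231)):
    w=g[v-6:v+7,u-6:u+7];w=np.clip(w-np.median(w)-25,0,None);yy,xx=np.mgrid[-6:7,-6:7];P.append(back(c,(u+(w*xx).sum()/w.sum(),v+(w*yy).sum()/w.sum()),13))
P=np.array(P);print(P.round(1),P.mean(0))
for a,b in((0,1),(2,3)):d=P[a]-P[b];print("y-ish",np.linalg.norm(d),math.degrees(math.atan2(d[1],d[0]))-90)
for a,b in((0,2),(1,3)):d=P[a]-P[b];print("x-ish",np.linalg.norm(d),math.degrees(math.atan2(d[1],d[0])))
h=cv2.cvtColor(im,cv2.COLOR_RGB2HSV)
m=(cv2.inRange(h,(0,150,80),(8,255,255))|cv2.inRange(h,(172,150,80),(180,255,255)))
n,l,s,ce=cv2.connectedComponentsWithStats(m[150:215,280:355])
for i in range(1,n):
    if s[i,4]>8:print("red",s[i,4],back(c,ce[i]+[280,150],76).round(1))
cv2.imwrite("pics/w1z.png",cv2.resize(im[140:225,270:365,::-1],None,fx=7,fy=7,interpolation=cv2.INTER_CUBIC))
E
```

```text
[[578.2 253.6  13. ]
 [564.9 125.1  13. ]
 [448.8 267.5  13. ]
 [435.7 138.6  13. ]] [506.90002069 196.1841329   13.        ]
y-ish 129.25723899492803 -5.8707393298451365
y-ish 129.5455247163875 -5.782425640980023
x-ish 130.13142863280714 -6.089665450528984
x-ish 129.9309701171979 -5.9629449575954165
red 45 [524.  195.2  76. ]
red 68 [509.3 214.5  76. ]
red 70 [507.  177.2  76. ]
red 65 [489.7 197.4  76. ]
```

View pics/w1z.png

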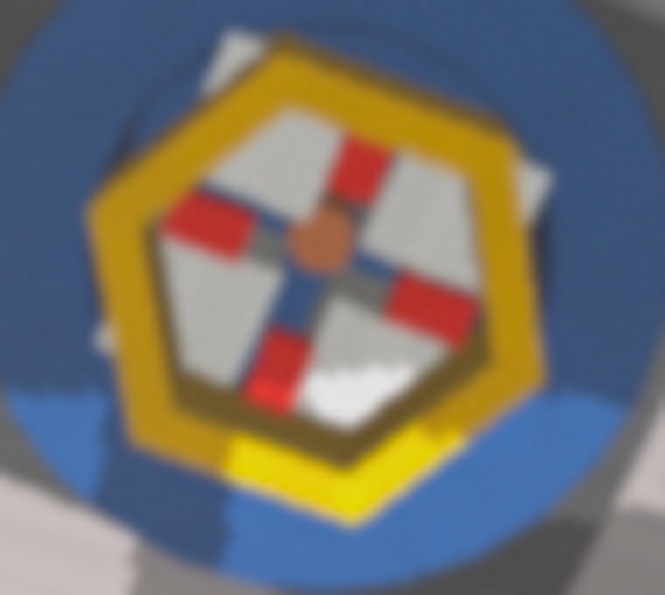

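```bash
python3 - <<'E'
from h import *
c=cam("wrist")
P=np.array([back(c,(u/7+270-.4,v/7+140-.4),94) for u,v in((92,208),(278,40),(513,130),(545,380),(352,522),(130,440))]);print(P.round(1),P.mean(0))
for i in range(3):d=P[i]-P[i+3];print(np.linalg.norm(d),math.degrees(math.atan2(d[1],d[0])))
delta([507,196,75],-63.6)
E
```

```text
[[510.  230.8  94. ]
 [541.3 212.6  94. ]
 [539.6 176.8  94. ]
 [506.1 160.   94. ]
 [476.1 180.2  94. ]
 [478.1 215.7  94. ]] [508.50661478 196.01712788  94.        ]
70.94516751922586 86.8377882493518
72.83984246359793 26.45187628477874
72.74942996012783 -32.24197453026299
t 2.175 tcp [508.3 193.5 259. ] ax [ 0. -0. -1.] yaw_y -71.88 q1,q6 [0.146 1.401] F [-0.   0.1  0.6] gap 88.3
shift [ 0.184  -0.0029  0.0005] ('twist', [171.7, -8.3, -188.3])
```

```bash
python3 -m creep '[[1,0.05,-0.0025,0,-8.5],[1,0.10,-0.0025,0,-8.5],[1,0.14,-0.0025,0,-8.5],[1,0.17,-0.0025,0,-8.5],[1,0.183,-0.0025,0,-8.5]]' 40; python3 -m creep '[[1,0,0,0,0],[-1,0,0,0,0],[-1,0,0,0,0],[-1,0,0,0,0],[-1,0,0,0,0]]' 40;  python3 -m creep '[[-1,0,0,0,0]]' 40; python3 -c "
from h import *
delta([508,196,75],-63.6)"
```

```text
clock: 2.8
tool_pos: [507.4, 196.0, 74.8]
eef_rot: [-0.687, -0.163, 0.689, -0.163]
contact_force: [0.2, 0.4, 0.5]
finger_gap: 0.998
clock: 3.42
tool_pos: [507.8, 197.7, 76.4]
eef_rot: [0.688, 0.164, -0.688, 0.163]
contact_force: [-3.2, 4.6, 6.2]
finger_gap: 0.699
clock: 3.55
tool_pos: [507.8, 197.7, 76.4]
eef_rot: [0.688, 0.164, -0.688, 0.163]
contact_force: [-2.6, 5.0, 5.5]
finger_gap: 0.699
t 3.55 tcp [507.8 197.7  76.4] ax [ 0.001  0.001 -1.   ] yaw_y -63.29 q1,q6 [0.153 1.258] F [-2.6  5.   5.5] gap 61.5
shift [0.0014 0.0016 0.0006] ('twist', [180.3, 0.3, -179.7])
```

```bash
python3 -m creep '[[-1,0,-0.0018,0,-5],[-1,0,-0.0018,0,-14],[-1,0,-0.0018,0,-23],[-1,0,-0.0018,0,-32],[-1,0,-0.0018,0,-40]]' 40; python3 -m creep '[[-1,0,0,0,-3],[-1,0,0,0,-3]]'; python3 -c "
from h import *
delta([508,196,75],-20)"
```

```text
clock: 4.18
tool_pos: [507.9, 197.6, 76.4]
eef_rot: [0.59, 0.389, -0.59, 0.391]
contact_force: [2.3, -5.9, 4.9]
finger_gap: 0.702
clock: 4.42
tool_pos: [508.0, 197.8, 76.4]
eef_rot: [0.581, 0.403, -0.58, 0.404]
contact_force: [1.5, -4.0, 3.7]
finger_gap: 0.7
t 4.425 tcp [508.  197.8  76.4] ax [ 0.002 -0.    -1.   ] yaw_y -20.46 q1,q6 [0.154 0.512] F [ 1.5 -4.   3.7] gap 61.6
shift [0.0014 0.0006 0.0017] ('twist', [179.5, -0.5, -180.5])
```

```bash
python3 -m creep '[[1,0,0,0,0],[1,0,0,0,0],[1,0,0,0,0],[1,0,0,0,0]]'; python3 -m creep '[[1,-0.04,0,0,0],[1,-0.09,0,0,0],[1,-0.14,0,0,0],[1,-0.185,0,0,0],[1,-0.185,0,0,0]]';python3 - <<'E'
from h import *
c=cam("wrist");im=c["image"];h=cv2.cvtColor(im,cv2.COLOR_RGB2HSV)
m=(cv2.inRange(h,(0,150,80),(8,255,255))|cv2.inRange(h,(172,150,80),(180,255,255)))
u,v=map(int,proj(c,(508,197,76)));print(u,v)
n,l,s,ce=cv2.connectedComponentsWithStats(m[v-35:v+35,u-40:u+40])
for i in range(1,n):
    if s[i,4]>8:print("red",s[i,4],back(c,ce[i]+[u-40,v-35],76).round(1))
cv2.imwrite("pics/w2.png",im[:,:,::-1])
delta([582,-247,260],-20)
E
```

```text
clock: 4.92
tool_pos: [507.0, 198.7, 75.7]
eef_rot: [-0.58, -0.404, 0.58, -0.404]
contact_force: [-0.5, 0.8, -0.7]
finger_gap: 1.0
clock: 5.55
tool_pos: [507.9, 198.9, 263.9]
eef_rot: [0.582, 0.403, -0.578, 0.405]
contact_force: [0.4, -1.1, -0.4]
finger_gap: 1.003
318 178
red 38 [520.5 207.2  76. ]
red 57 [495.9 210.8  76. ]
red 60 [519.3 182.   76. ]
red 57 [492.9 184.8  76. ]
t 5.6 tcp [507.2 198.8 261.5] ax [ 0.002  0.    -1.   ] yaw_y -20.28 q1,q6 [0.156 0.51 ] F [ 0.2  0.8 -0.2] gap 88.1
shift [0.0015 0.2247 0.3922] ('twist', [179.7, -0.3, -180.3])
```

The red tabs now sit at 45.0° from the positioner's axes, so the ring is at its stop. Next is the arbor.

```bash
python3 -m creep '[[1,0,0.028,0.048,0],[1,0,0.055,0.096,0],[1,0,0.083,0.144,0],[1,0,0.11,0.192,0],[1,0,0.137,0.24,0]]'; python3 -m creep '[[1,0,0.028,0.048,0],[1,0,0.055,0.096,0],[1,0,0.08,0.14,0],[1,0,0.0875,0.152,0],[1,0,0.0875,0.152,0]]'
python3 - <<'E'
from h import *
delta([582,-247,260],-20)
c=cam("wrist");u,v=map(int,proj(c,(582,-247,90)));print(u,v)
cv2.imwrite("pics/w3.png",cv2.resize(c["image"][v-70:v+70,u-80:u+80,::-1],None,fx=4,fy=4,interpolation=cv2.INTER_CUBIC));np.save("w3.npy",c["view"])
E
```

```text
clock: 6.22
tool_pos: [551.9, -75.6, 258.9]
eef_rot: [-0.58, -0.405, 0.581, -0.403]
contact_force: [1.3, 0.4, -0.5]
finger_gap: 1.003
clock: 6.85
tool_pos: [581.4, -246.7, 259.2]
eef_rot: [-0.58, -0.405, 0.581, -0.403]
contact_force: [-0.0, 1.1, 0.4]
finger_gap: 1.003
t 6.85 tcp [ 581.4 -246.7  259.2] ax [-0.002  0.002 -1.   ] yaw_y -20.33 q1,q6 [-0.589 -0.234] F [-0.   1.1  0.4] gap 88.2
shift [-0.0008  0.0006  0.0001] ('twist', [179.7, -0.3, -180.3])
319 180
```

View pics/w3.png

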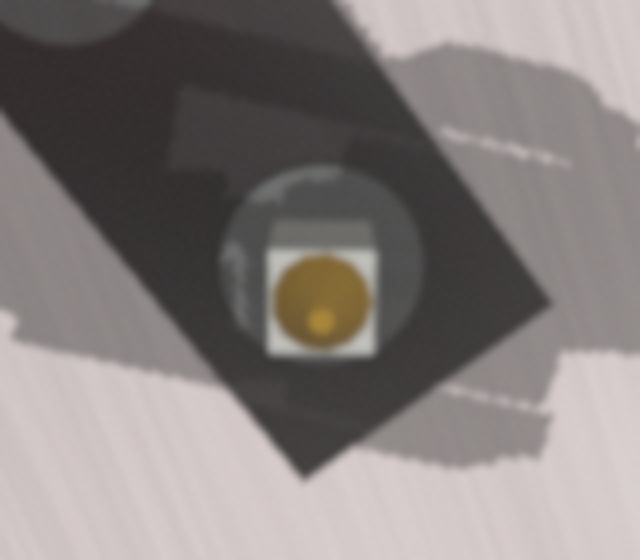

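The crop shows the neck square centred at crop (322,302), with edges parallel to the image axes, so the neck flats already line up with the tool. The shoulder disc is centred at crop (321,262).

```bash
python3 - <<'E'
from h import *
c=cam("wrist")
f=lambda x,y,z:back(c,(239+x/4-.4,110+y/4-.4),z).round(1)
print(f(322,302,108),f(321,262,68));t=f(322,302,108)
delta([t[0],t[1],74],-20)
E
```

```text
[ 581.6 -246.5  108. ] [ 581.8 -245.1   68. ]
t 6.95 tcp [ 581.6 -245.3  260.4] ax [-0.001  0.001 -1.   ] yaw_y -20.22 q1,q6 [-0.587 -0.234] F [ 0.6  0.7 -0. ] gap 88.5
shift [0.1864 0.0006 0.0012] ('twist', [179.8, -0.2, -180.2])
```

```bash
python3 -m creep '[[1,0.05,0,0.0005,0],[1,0.10,0,0.0005,0],[1,0.14,0,0.0005,0],[1,0.17,0,0.0005,0],[1,0.185,0,0.0005,0]]' 50; python3 -m creep '[[1,0,0,0,0],[-1,0,0,0,0],[-1,0,0,0,0],[-1,0,0,0,0],[-1,0,0,0,0]]' 50;  python3 -m creep '[[-1,0,0,0,0],[-1,0,0,0,0],[-1,0,0,0,0]]' 50; python3 -c "
from h import *
delta([581.7,-245.8,74],-20)"
```

```text
clock: 7.58
tool_pos: [581.2, -245.5, 74.7]
eef_rot: [-0.58, -0.405, 0.58, -0.404]
contact_force: [0.3, -0.1, -0.1]
finger_gap: 1.0
clock: 8.2
tool_pos: [581.5, -247.4, 76.0]
eef_rot: [0.58, 0.404, -0.58, 0.404]
contact_force: [-0.4, -0.8, -0.6]
finger_gap: 0.571
clock: 8.57
tool_pos: [581.4, -247.3, 75.7]
eef_rot: [-0.58, -0.404, 0.58, -0.404]
contact_force: [-0.1, 0.3, 0.2]
finger_gap: 0.293
t 8.575 tcp [ 581.4 -247.3   75.7] ax [-0.  0. -1.] yaw_y -20.29 q1,q6 [-0.589 -0.235] F [-0.1  0.3  0.2] gap 25.8
shift [ 0.0017 -0.0003 -0.0015] ('twist', [179.7, -0.3, -180.3])
```

```bash
python3 -m creep '[[-1,-0.02,0,0,0],[-1,-0.05,0,0,0],[-1,-0.08,0,0,0],[-1,-0.12,0,0,0],[-1,-0.16,0,0,0]]' 60; python3 -m creep '[[-1,-0.02,0,0,0],[-1,-0.02,0,0,0]]'; python3 -c "
from h import *
delta([508,198,255],-5.9)"
```

```text
clock: 9.2
tool_pos: [581.1, -247.0, 236.1]
eef_rot: [-0.58, -0.405, 0.581, -0.403]
contact_force: [-0.1, 0.2, -4.4]
finger_gap: 0.293
clock: 9.45
tool_pos: [581.6, -247.4, 256.4]
eef_rot: [0.58, 0.404, -0.58, 0.405]
contact_force: [-0.4, -0.2, -5.2]
finger_gap: 0.291
t 9.45 tcp [ 581.6 -247.4  256.4] ax [ 0.001 -0.001 -1.   ] yaw_y -20.29 q1,q6 [-0.589 -0.235] F [-0.4 -0.2 -5.2] gap 25.6
shift [ 0.0008 -0.2235 -0.3922] ('twist', [165.6, -14.4, -194.4])
```

```bash
python3 -m creep '[[-1,0,-0.037,-0.043,-2],[-1,0,-0.074,-0.086,-5],[-1,0,-0.111,-0.129,-8],[-1,0,-0.148,-0.172,-11],[-1,0,-0.185,-0.215,-14.4]]'; python3 -c "
from h import *
delta([418,188,255],-5.9)"
```

```text
clock: 10.07
tool_pos: [481.0, 20.2, 254.1]
eef_rot: [-0.524, -0.475, 0.525, -0.473]
contact_force: [0.4, 0.9, -4.2]
finger_gap: 0.288
t 10.075 tcp [481.   20.2 254.1] ax [-0.003  0.001 -1.   ] yaw_y -5.8 q1,q6 [-0.205 -0.103] F [ 0.4  0.9 -4.2] gap 25.4
shift [-0.0006 -0.0796 -0.1606] ('twist', [180.1, 0.1, -179.9])
```

```bash
python3 -m creep '[[-1,0,-0.023,-0.045,0],[-1,0,-0.046,-0.09,0],[-1,0,-0.069,-0.135,0],[-1,0,-0.08,-0.16,0],[-1,0,-0.08,-0.16,0]]'; python3 - <<'E'
from h import *
delta([508,198,255],-5.9)
c=cam("wrist");im=c["image"];cv2.imwrite("pics/w4.png",im[:,:,::-1])
h=cv2.cvtColor(im,cv2.COLOR_RGB2HSV)
m=(cv2.inRange(h,(0,150,80),(8,255,255))|cv2.inRange(h,(172,150,80),(180,255,255)))
u,v=map(int,proj(c,(507,196,76)));print(u,v)
n,l,s,ce=cv2.connectedComponentsWithStats(m[v-35:v+35,u-40:u+40])
for i in range(1,n):
    if s[i,4]>8:print("red",s[i,4],ce[i]+[u-40,v-35],back(c,ce[i]+[u-40,v-35],76).round(1))
E
```

```text
clock: 10.7
tool_pos: [418.1, 187.0, 254.4]
eef_rot: [-0.524, -0.475, 0.525, -0.474]
contact_force: [0.3, -0.2, -4.8]
finger_gap: 0.29
t 10.7 tcp [418.1 187.  254.4] ax [-0.003 -0.    -1.   ] yaw_y -5.72 q1,q6 [0.161 0.261] F [ 0.3 -0.2 -4.8] gap 25.5
shift [-0.0009  0.0884 -0.0199] ('twist', [180.2, 0.2, -179.8])
403 161
red 78 [417.65384615 148.47435897] [522.2 208.3  76. ]
red 43 [393.1627907  150.11627907] [497.  209.1  76. ]
red 59 [390.47457627 173.20338983] [493.4 185.   76. ]
red 75 [415.53333333 174.26666667] [519.8 181.3  76. ]
```

View pics/w4.png

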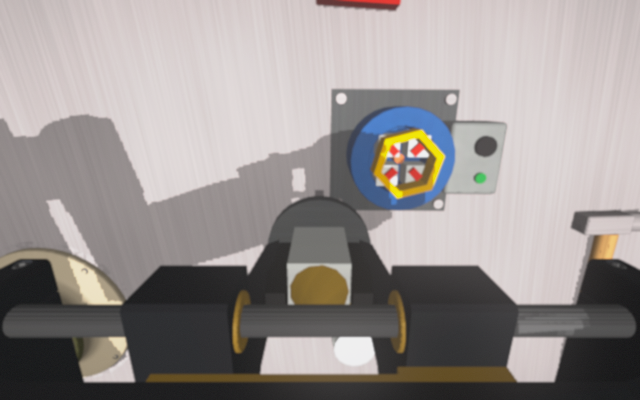

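The picture shows the ring at (405,162), the neck's front top edge at v≈263 (u 288–351), its front bottom edge at v≈227, and the front of the shoulder at v≈197. The base plate is parallel to the image axes. Next I'll work out the arbor's offset from the tool, in the same camera.

```bash
python3 - <<'E'
from h import *
c=cam("wrist");o,R=st();t=o["tool_pos"];print(t)
g=cv2.GaussianBlur(cv2.cvtColor(c["image"],cv2.COLOR_RGB2GRAY),(3,3),0).astype(float)
col=g[185:280,312:327].mean(1);d=np.diff(col)
print([(i+185,round(d[i],1)) for i in range(len(d)) if abs(d[i])>6])
az=t[2]-15
for nm,uv,z in(("necktop",(319.5,263),az+48),("neckbot",(319.5,227),az+8),("shoulder",(319.5,197),az+8),("socket",(405,162),94)):
    p=back(c,uv,z);print(nm,(R.T@(p-t)).round(1),p.round(1))
P=[]
for u,v in((341,98),(451,99),(438,204)):
    w=g[v-6:v+7,u-6:u+7];w=np.clip(w-np.median(w)-25,0,None);yy,xx=np.mgrid[-6:7,-6:7];P.append(back(c,(u+(w*xx).sum()/w.sum(),v+(w*yy).sum()/w.sum()),13))
P=np.array(P);print(P.round(1),"base ctr",((P[0]+P[2])/2).round(1));d=P[1]-P[0];print(math.degrees(math.atan2(d[1],d[0])));d=P[1]-P[2];print(math.degrees(math.atan2(d[1],d[0]))-90)
E
```

```text
[419.09508479 185.5455563  254.73859499]
[(189, np.float64(-9.1)), (190, np.float64(-8.2)), (194, np.float64(-10.0)), (195, np.float64(-15.0)), (196, np.float64(-13.8)), (199, np.float64(6.4)), (225, np.float64(7.1)), (226, np.float64(9.8)), (227, np.float64(8.0)), (261, np.float64(13.3)), (262, np.float64(22.3)), (263, np.float64(13.6)), (264, np.float64(-8.2)), (265, np.float64(-22.7)), (266, np.float64(-18.6)), (267, np.float64(-7.1))]
necktop [-33.   -0.3 -13.8] [420.3 199.3 287.7]
neckbot [  7.   -0.2 -13.4] [420.2 198.9 247.7]
shoulder [  7.   -0.3 -29.8] [421.9 215.2 247.7]
socket [160.6  84.6 -21.2] [505.1 197.9  94. ]
[[451.3 266.7  13. ]
 [580.4 253.   13. ]
 [566.6 123.9  13. ]] base ctr [509.  195.3  13. ]
-6.05740028829828
-6.0941348558736905
```

```bash
cat >> h.py <<'E'
def avg(n=8):
    T=[];Y=[]
    for i in range(n):
        r.read_camera("wrist");o,R=st();T.append(o["tool_pos"]);Y.append(math.degrees(math.atan2(R[1,1],R[0,1])))
    T=np.array(T);print("tcp",T.mean(0).round(2),"sd",T.std(0).round(2),"yaw",round(np.mean(Y),2),"ax",R[:,0].round(4),"F",o["contact_force"].round(1));return T.mean(0),R
E
python3 - <<'E'
from h import *
T=[];B=[];C=[];N=[]
for k in range(10):
    c=cam("wrist");o,R=st();T.append(o["tool_pos"]);V=np.array(c["view"]);C.append(-V[:3,:3].T@V[:3,3])
    g=cv2.cvtColor(c["image"],cv2.COLOR_RGB2GRAY).astype(float);P=[]
    for u,v in((341,98),(451,99),(438,204)):
        w=g[v-6:v+7,u-6:u+7];w=np.clip(w-np.median(w)-25,0,None);yy,xx=np.mgrid[-6:7,-6:7];P.append(back(c,(u+(w*xx).sum()/w.sum(),v+(w*yy).sum()/w.sum()),13))
    B.append((P[0]+P[2])/2); N.append(back(c,(319.4,262.3),287.5))
for n,a in(("tcp",T),("base",B),("cam",C),("neckfront",N)):a=np.array(a);print(n,a.mean(0).round(2),a.std(0).round(2))
print(np.cov(np.array(T)[:,1],np.array(C)[:,1]))
E
```

```text
tcp [419.54 185.32 255.48] [0.08 0.21 0.26]
base [nan nan nan] [nan nan nan]
cam [427.15 258.75 401.47] [0.15 0.19 0.35]
neckfront [421.01 198.21 287.5 ] [0.14 0.23 0.  ]
[[0.05078822 0.03017378]
 [0.03017378 0.04072667]]<stdin>:7: RuntimeWarning: invalid value encountered in scalar divide
```

```bash
python3 -m creep '[[-1,0,0.045,-0.009,0.2],[-1,0,0.088,-0.019,0.2],[-1,0.03,0.088,-0.019,0.2],[-1,0.06,0.088,-0.019,0.2],[-1,0.08,0.088,-0.019,0.2]]'; python3 -m creep '[[-1,0,0,0,0],[-1,0,0,0,0]]'; python3 - <<'E'
from h import *
avg(6)
c=cam("wrist");cv2.imwrite("pics/w5.png",cv2.resize(c["image"][60:310,180:460,::-1],None,fx=2.4,fy=2.4,interpolation=cv2.INTER_CUBIC))
c=cam("scene");u,v=map(int,proj(c,(508,197,100)));print(u,v);cv2.imwrite("pics/s5.png",cv2.resize(c["image"][v-60:v+50,u-70:u+70,::-1],None,fx=5,fy=5,interpolation=cv2.INTER_CUBIC))
E
```

```text
clock: 11.92
tool_pos: [508.6, 195.6, 174.2]
eef_rot: [-0.525, -0.473, 0.526, -0.472]
contact_force: [0.0, 0.1, -3.5]
finger_gap: 0.288
clock: 12.18
tool_pos: [509.3, 195.8, 176.7]
eef_rot: [0.526, 0.472, -0.525, 0.473]
contact_force: [-0.4, 1.0, -3.5]
finger_gap: 0.287
tcp [509.18 195.79 176.59] sd [0.15 0.02 0.23] yaw -6.09 ax [ 8.e-04  1.e-04 -1.e+00] F [-0.1 -0.1 -4.1]
335 166
```

View pics/w5.png

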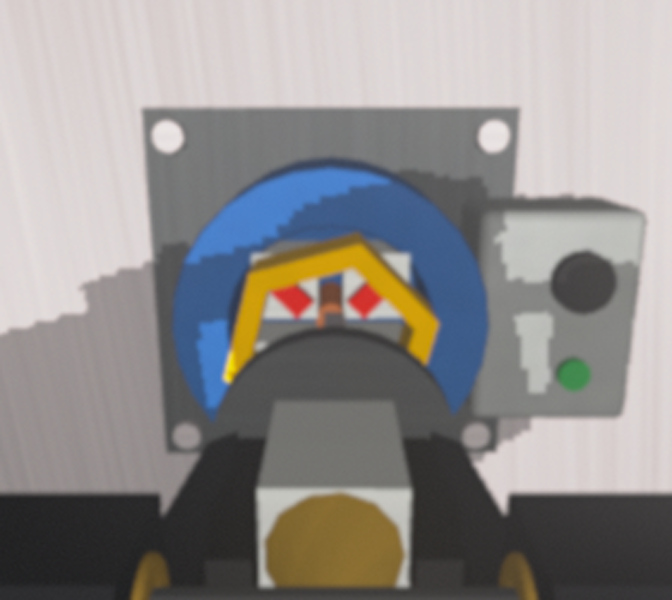

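View pics/s5.png

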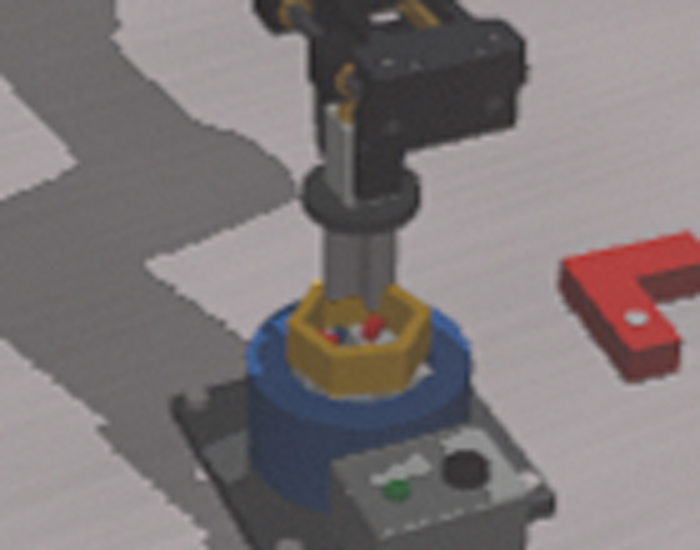

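Sideways, the socket (screws, drum, groove) is centred at crop u≈331 and the neck at 334.5, so the arbor is about 1.3 mm too far along +y of the tool. Next I'll check the other direction.

```bash
python3 - <<'E'
from h import *
c=cam("wrist");o,R=st();t=o["tool_pos"]
g=cv2.GaussianBlur(cv2.cvtColor(c["image"],cv2.COLOR_RGB2GRAY),(3,3),0).astype(float)
col=g[:,312:327].mean(1);d=np.diff(col)
print([(i,round(d[i],1)) for i in range(100,290) if abs(d[i])>6])
f=lambda x,y,z:(R.T@(back(c,(180+x/2.4-.3,60+y/2.4-.3),z)-t))[1:].round(1)
S=[f(*p,13) for p in((168,136),(494,136),(186,436),(476,436))];print("base",np.mean(S,0),S)
print("drum back edge-56",f(331,160,70)+[0,56])
for ofs in (14,15.5):
    az=t[2]-ofs
    print("necktop+13",f(334.5,488,az+48)+[0,13],"neckbot+13",f(334.5,402,az+8)+[0,13],"shoulder+28",f(334.5,330,az+8)+[0,28])
print("ring corners",f(360,240,94),f(437,324,94),f(252,268,94))
print("tabs",f(293,300,76),f(366,300,76))
E
```

```text
[(102, np.float64(-9.4)), (103, np.float64(-23.9)), (104, np.float64(-31.1)), (105, np.float64(-20.6)), (106, np.float64(-6.4)), (124, np.float64(-11.3)), (125, np.float64(-15.1)), (126, np.float64(-11.2)), (128, np.float64(8.6)), (129, np.float64(15.3)), (130, np.float64(14.2)), (131, np.float64(8.1)), (140, np.float64(-8.3)), (141, np.float64(-7.4)), (162, np.float64(10.3)), (163, np.float64(13.1)), (164, np.float64(13.1)), (165, np.float64(9.5)), (173, np.float64(-7.5)), (174, np.float64(-10.9)), (175, np.float64(-9.3)), (185, np.float64(9.1)), (186, np.float64(12.0)), (187, np.float64(8.7)), (190, np.float64(-7.9)), (191, np.float64(-10.3)), (192, np.float64(-10.5)), (193, np.float64(-8.7)), (194, np.float64(-9.3)), (195, np.float64(-13.0)), (196, np.float64(-11.3)), (199, np.float64(6.7)), (200, np.float64(6.1)), (225, np.float64(7.6)), (226, np.float64(9.9)), (227, np.float64(7.8)), (261, np.float64(13.5)), (262, np.float64(22.0)), (263, np.float64(13.7)), (264, np.float64(-8.3)), (265, np.float64(-22.7)), (266, np.float64(-18.5)), (267, np.float64(-7.4))]
base [-1.3    0.925] [array([-66.2, -64.1]), array([ 63.7, -64.2]), array([-66.5,  66. ]), array([63.8, 66. ])]
drum back edge-56 [-1.  -2.3]
necktop+13 [ 0.  -0.6] neckbot+13 [0. 0.] shoulder+28 [ 0.  -1.4]
necktop+13 [0.  0.2] neckbot+13 [0.  0.6] shoulder+28 [ 0. -1.]
ring corners [  7.9 -35.9] [32.5 -9.2] [-25.4 -27.2]
tabs [-13.9 -12.6] [ 10.8 -12.6]
```

```bash
python3 -m creep '[[-1,0,-0.0013,-0.0005,0],[-1,0.012,-0.0013,-0.0005,0],[-1,0.024,-0.0013,-0.0005,0],[-1,0.034,-0.0013,-0.0005,0],[-1,0.034,-0.0013,-0.0005,0]]' 60; python3 -m creep '[[-1,0.002,0,0,0],[-1,0.004,0,0,0],[-1,0.006,0,0,0],[-1,0.008,0,0,0],[-1,0.008,0,0,0]]'; python3 -c "
from h import *
avg(3)"
```

```text
clock: 13.25
tool_pos: [507.2, 196.3, 140.7]
eef_rot: [-0.525, -0.473, 0.527, -0.472]
contact_force: [0.8, 0.3, -3.8]
finger_gap: 0.291
clock: 13.88
tool_pos: [507.6, 196.4, 133.6]
eef_rot: [-0.526, -0.473, 0.526, -0.473]
contact_force: [0.7, 1.2, -3.1]
finger_gap: 0.286
tcp [507.66 196.38 133.78] sd [0.02 0.01 0.03] yaw -6.09 ax [ 1.e-04  0.e+00 -1.e+00] F [ 1.1 -0.5 -3.3]
```

```bash
python3 -m creep '[[-1,0.002,0,0,0],[-1,0.004,0,0,0],[-1,0.006,0,0,0],[-1,0.008,0,0,0],[-1,0.010,0,0,0]]';  python3 -c "
from h import *
avg(2)"
```

```text
clock: 14.65
tool_pos: [507.6, 196.4, 123.6]
eef_rot: [-0.526, -0.473, 0.526, -0.473]
contact_force: [-0.5, -0.3, -4.7]
finger_gap: 0.294
tcp [507.51 196.35 123.42] sd [0.01 0.   0.07] yaw -6.09 ax [-5.e-04 -1.e-04 -1.e+00] F [ 0.8 -0.5 -4.4]
```

Meshed with no side load. Now I'll push against the spring.

```bash
python3 -m creep '[[-1,0.003,0,0,0],[-1,0.006,0,0,0],[-1,0.009,0,0,0],[-1,0.012,0,0,0],[-1,0.014,0,0,0]]';  python3 -c "
from h import *
avg(3)"; python3 -m creep '[[-1,0.001,0,0,0],[-1,0.002,0,0,0],[-1,0.003,0,0,0],[-1,0.003,0,0,0]]';  python3 -c "
from h import *
avg(3)"
```

```text
clock: 15.38
tool_pos: [508.0, 196.4, 110.4]
eef_rot: [0.526, 0.472, -0.525, 0.473]
contact_force: [-2.9, 0.3, 8.3]
finger_gap: 0.285
tcp [507.95 196.43 110.36] sd [0.01 0.01 0.09] yaw -6.09 ax [ 1.4e-03  2.0e-04 -1.0e+00] F [-2.  -0.3  7.4]
clock: 16.02
tool_pos: [508.0, 196.5, 109.6]
eef_rot: [0.527, 0.472, -0.525, 0.473]
contact_force: [-8.4, -2.3, 25.8]
finger_gap: 0.289
tcp [508.05 196.48 109.56] sd [0.   0.   0.01] yaw -6.08 ax [ 3.3e-03  3.0e-04 -1.0e+00] F [-7.9 -2.4 25.3]
```

```bash
python3 - <<'E'
from h import *
c=cam("scene");u,v=map(int,proj(c,(508,197,100)));cv2.imwrite("pics/s6.png",cv2.resize(c["image"][v-60:v+50,u-70:u+70,::-1],None,fx=5,fy=5,interpolation=cv2.INTER_CUBIC))
delta([508,197,109],-6)
E
```

```text
t 16.225 tcp [508.1 196.5 109.6] ax [ 0.003  0.    -1.   ] yaw_y -6.08 q1,q6 [0.152 0.258] F [-8.4 -2.  25.7] gap 25.2
shift [ 0.0006 -0.0001 -0.0005] ('twist', [179.9, -0.1, -180.1])
```

View pics/s6.png

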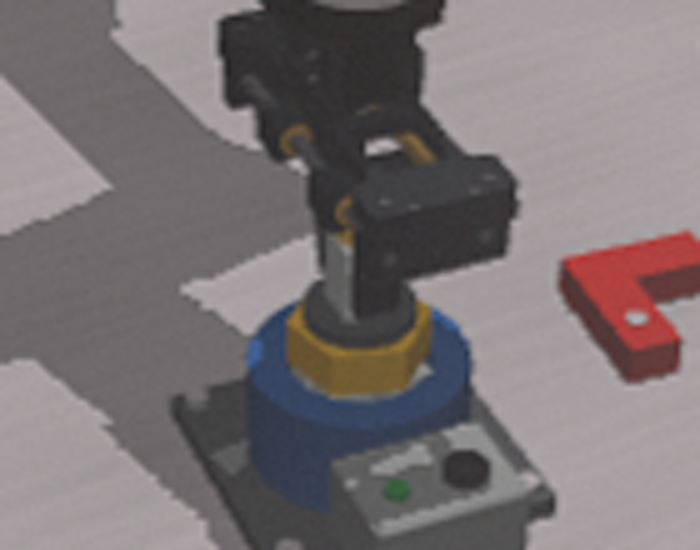

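The shoulder sits flat on the ring at crop (360,320), and the arm is pressing steadily with 25 N. Handing in.

```bash
python3 -c "
from rig import r
r.sign_off()"
```

```text
the job is handed in; nothing more can be done
```

I unlocked the ring, lifted the arbor out of the rack, meshed it with the socket and pressed it fully home. I handed the job in at about 16.2 s with the gripper still holding it down; no verdict was reported.

- **Ring:** the wrist picture showed the red tabs at 45.0° from the positioner's axes, which is the stop.
- **Meshing:** the stem entered the grooves at a measured tool heading of -6.1°, with the base at about -6.0°. There was almost no side load until the spring.
- **Home:** the last 3 mm of commanded push moved the tool only 0.8 mm while the vertical force rose from 7 to 25 N, so the shoulder was on a hard stop. The last picture shows it flat on the ring, and the grip reading was steady on the 26 mm neck.
- **Disagreements:** estimates of the socket centre from the cameras and from gripping the ring differed by 1 to 2 mm. I used a position in between. Seated, there is a side force of about 8 N, and the tool leans about 0.003 rad.
- **Not checked:** I did not re-measure the spare, can, hammer and magnet. The arm was never brought near them at their height, and the magnet looks unmoved in the last picture.

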